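Lock a plaster press mould shut in its pinned bench clamp

TASK

Lock the plaster mould shut in the bench clamp: push it along its guides fully home against the two back stops, then swing the hinged clamp bar down until its pad rests on the mould and its eye lies between the two ears of the yoke, then push the clevis pin through both ears and the eye until its collar seats on the guide sleeve. Leave the figures, jar, tools and spare mould half around the clamp where they are.

Things in the scene. Friction and masses are not known exactly. Their poses are not given: they have to be found in the camera images.
- clamp: Bench clamp for plaster moulds, bolted down. Grey base plate 215 x 290 mm, 12 mm thick. Origin on the table under the mould's final centre. x: the way mould and pin are pushed (away from the robot, yaw up to 0.35 rad); y: along the bar, yoke (y = -105 mm) to hinge (y = +90 mm). Ears of both: 48 mm wide in y, x = -23 to +23 mm, tops 134 mm above the table.
- yoke_axis (a point): Yoke point the pin must pass: middle of the 22 mm gap between the two 12 mm thick ears, 110 mm above the table; axes as the clamp's. The bore (15.6 to 17 mm) runs along x. On the robot's side a guide sleeve (27 mm outer diameter) carries the bore on to x = -75 mm; its end face is the seat of the pin's collar.
- hinge_axis (a point): Point on the clamp: middle of the bar's hinge, 110 mm above the table; the bar turns about this point's x axis.
- bar (a joint): Angle of the clamp bar in rad: 0 = level, pad resting on the mould; positive = free end raised (starts at 0.8 to 1.05). The hinge is stiff: the bar (0.6 kg) stays where it is left and takes up to 10 N at its end to move.
- bar_eye (a point): Centre of the 19 mm hole of the round eye (40 mm outer diameter, 16 mm thick) at the bar's free end, 195 mm from the hinge axis; x along the hole, -y from the hinge out along the bar, z square to the bar's top edge. It lies on yoke_axis when the bar is level.
- bar_top (a point): Point on the bar's top edge, 145 mm from the hinge axis and 15 mm above the mid line: a place to press it down. The bar is a steel flat 16 mm thick, 30 mm high. 90 mm from the hinge it carries a pressure screw with a 40 mm round pad below and a black hand knob above, ending 58 mm over the mid line. Axes as the bar's.
- mould_center (a point): Centre of the closed two-part plaster mould, a block 100 x 100 x 70 mm, 0.6 to 1.05 kg, on the clamp's plate between two 18 mm high side guides, 3 mm play each side. It starts 35 to 60 mm short of home. Home: far face on the two back stops (40 mm high, at x = +50 mm of the clamp), this point over the clamp's origin, 47 mm above the table.
- pin_knob (a point): Centre of the 30 mm ball knob heading the clevis pin; x points towards the nose. Loose oiled steel pin, 0.18 kg: knob, 25 mm collar (its seat 13 mm past this point), shank 14 mm across, 107 mm long, last 10 mm tapered to 8 mm. Starts drawn back 44 to 50 mm, nose inside the guide sleeve, knob drooping a few mm; binds if pushed off its axis. Home: this point at x = -88 mm from yoke_axis.
- pin_nose (a point): Tip of the pin's tapered nose, 120 mm from the knob's centre; home: at x = +32 mm from yoke_axis, 9 mm out of the far ear.
- cat_mid (a point): Bystander: unglazed clay cat figure, 100 mm tall, 70 mm across, half-way up.
- bear_mid (a point): Bystander: white glazed bear figure, 100 mm tall, 130 mm long, middle of its body.
- knife_mid (a point): Bystander: wooden modelling knife, 175 mm long, lying on the table.
- jar_mid (a point): Bystander: amber glass jar with a steel lid, 85 mm tall, 68 mm across, half-way up.
- half_mid (a point): Bystander: spare open plaster mould half, 90 x 110 x 40 mm, half-way up.
- mallet_mid (a point): Bystander: wooden mallet lying on the table, 170 mm long, 56 mm high at its head.
Not all that is in view belongs to the job. Leave any yellow look-alike of the part that bears mould_center alone. Of the things that look like the part that bears pin_knob, the larger one is meant.

How it is judged:
By the outcome, as a careful person would: the job done as asked, in the order asked, and still so for the second after the job is handed in, with the robot touching nothing.
It also fails if it takes over 58 s, if anything falls off the work surface, if the arm or the gripper's body presses on something with over 40 N, if the wrist force passes 120 N, or if a joint passes its speed limit or range.

ROBOT

A 6-joint arm with a two-finger parallel gripper is mounted at the origin on the work surface. World frame = base frame: x ahead of the robot, y to its left, z up, the work surface at z = 0. Lengths are in mm, angles in degrees, forces in N, time in s.
With the tool pointing down it reaches from about 350 to 850 mm from the base axis. Payload 8.1 kg.
Tool frame: the origin (TCP) lies on the centre line of the jaws, within the pads' length; the fingertips stand 19 mm ahead of it and the grasp point (between the pads) is the TCP; z points along the fingers, y is the line along which they close (so a half turn about z gives the same grasp; the last joint's range is limited). The gripper opens to 93 mm and grips with 3 to 60 N. Pads are 15 mm wide; open, the fingers measure 128 mm over their backs; the gripper's body (75 mm by 188 mm) begins 65 mm behind the grasp point.
Start: joints at [59.507, 7.471, 85.268, -0, 87.261, -4.893], TCP at [259.229, 541.115, 237.635] pointing down, gripper open.
Joint ranges: [-169.43, 169.43], [-51.17, 129.36], [1.28, 143.12], [-76.62, 256.62], [0, 156.53], [-152.29, 152.29]. Speed limits (degrees/s): [136.94, 136.94, 159.86, 180, 180, 180].

INTERFACE

Orientations are given as a 3x3 rotation matrix whose columns are the frame's x, y, z axes.
In Python, from cell import env gives the robot as it stands.
- The arm moves only by the tool servo_tool, never from a script. Its argument "targets" is a list of rows, each a list of 3 entries, a list of its own where there are three numbers: the opening, from 0 (shut) to 1 (fully open), then the shift along the tool's x, y, z in units of 20 cm (1.0 is 20 cm), then the turn about the tool's z in units of 10 degrees (1.0 is 10 degrees). In form: [[claw, [dx, dy, dz], turn], ...]. A call has 1 to 12 rows; each row shifts and turns the commanded pose from where the row before left it, along the tool's axes as they then stand; what a row does not reach is not made up. A row lasts 1/8 s, in which the tool goes at most 62.5 mm and 10.7 degrees, less where a joint would pass 70% of its speed; a pose out of reach is approached as far as the arm can. A call with a number of a shift or a turn outside -1 to 1 is refused whole. A call with a gripper value outside its range is refused whole. The fingers move at their own pace and stop on an object; "newtons" is the grip in N (left out, the last holds). Time passes only in rows, so rows that do not move let the fingers close. It gives the time, the measured TCP pose, the force, the opening and the grip force at its end, in the units of the state.
- env.read_state(): the state, without advancing time (a new reading comes with each control period).
- env.read_camera(name): name is "side" or "top"; returns a dict with "frame" (384x512x3 uint8, red, green, blue), "mtx" (3x3 intrinsics, pixels), "world_from_camera" (4x4, takes a point from camera to world coordinates). Camera axes: x right, y up, looking along -z (the intrinsics and any distortion apply to the point x, -y, -z); pixel columns grow to the right and rows downward; lengths in mm; the calibration is good to about 2 mm. A picture is of the moment at which its call begins. There is no depth.
- env.hand_in(): hands the job in; it is judged then, once.
The state is a dict: "t": time; "qpos": joint angles; "joint_velocities": joint speeds; "effort": joint torques, N m; "tool_pos": TCP position; "tcp_rot": TCP orientation; "wrist_force": force on the tool from outside, world axes, zero at the start; "ft_torque": the same for the moment, N m; "opening": finger opening in mm; "grip_force": force on a finger pad.
Only numpy, scipy, OpenCV 4.12 (cv2) and the standard library are available. Lean on these libraries where they do the work, as an engineer would, in place of code of your own. Each camera call takes 0.05 s, during which the arm holds its last target. There are 200 camera calls.

## Working session

There is one attempt and no reset: what is moved stays moved. The work goes in short steps, Python scripts to look and compute and a tool call to move; the robot and the scene stay as the last step left them, time stands still between calls to the robot, and variables do not carry over. Pictures are saved under pics/ and viewed, at most 10 in all, crops included, and the job is handed in when it is done.

Besides the shell and the picture viewer there is one more tool, called after "Emit:" as name([rows], argument=value, ...), one row to a line, values as JSON. servo_tool: Moves the arm, as the interface text tells. Shifts and turns lie within -1 to 1; 1 stands for 20 cm of shift or 10 degrees of turn. Its arguments: {"type":"object","properties":{"targets":{"type":"array"},"newtons":{"type":"number"}},"required":["targets"]}

```bash
mkdir -p pics; cat > h.py <<'E'
import numpy as np, cv2
from cell import env
def cam(n):
    c=env.read_camera(n); return c
def save(c,fn,box=None,s=1):
    im=cv2.cvtColor(c["frame"],cv2.COLOR_RGB2BGR)
    if box: im=im[box[1]:box[3],box[0]:box[2]]
    cv2.imwrite("pics/"+fn,cv2.resize(im,None,fx=s,fy=s,interpolation=cv2.INTER_CUBIC))
def ray(c,u,v):
    K=np.array(c["mtx"]);T=np.array(c["world_from_camera"])
    d=np.linalg.inv(K)@[u,v,1]; d=T[:3,:3]@(d*[1,-1,-1]); return T[:3,3],d/np.linalg.norm(d)
def onz(c,u,v,z):
    o,d=ray(c,u,v); return o+d*(z-o[2])/d[2]
def tri(c1,p1,c2,p2):
    o1,d1=ray(c1,*p1);o2,d2=ray(c2,*p2)
    s=np.linalg.lstsq(np.c_[d1,-d2],o2-o1,rcond=None)[0]
    a=o1+s[0]*d1;b=o2+s[1]*d2; return (a+b)/2,np.linalg.norm(a-b)
def proj(c,P):
    T=np.linalg.inv(np.array(c["world_from_camera"]));p=T[:3,:3]@P+T[:3,3];p=p*[1,-1,-1]
    q=np.array(c["mtx"])@p; return q[:2]/q[2]
E
ls; python3 - <<'E'
from h import *
import pickle
for n in("top","side"):
    c=cam(n);save(c,n+"0.png",s=1.56);print(n,c.keys(),np.round(c["mtx"],1).tolist(),np.round(c["world_from_camera"],3).tolist())
    pickle.dump(c,open(n+"0.pkl","wb"))
s=env.read_state();print(s["tcp_rot"],s["tool_pos"],s["t"])
E
```

```text
h.py
pics
top dict_keys(['frame', 'mtx', 'world_from_camera']) [[497.7, 0.0, 262.3], [0.0, 497.7, 188.2], [0.0, 0.0, 1.0]] [[-0.03, 0.987, -0.156, 377.955], [-0.999, -0.035, -0.026, 18.966], [-0.031, 0.155, 0.987, 1057.617], [0.0, 0.0, 0.0, 1.0]]
side dict_keys(['frame', 'mtx', 'world_from_camera']) [[429.8, 0.0, 253.2], [0.0, 429.8, 189.5], [0.0, 0.0, 1.0]] [[0.841, 0.404, -0.36, 167.024], [-0.541, 0.616, -0.572, -533.01], [-0.01, 0.676, 0.737, 849.102], [0.0, 0.0, 0.0, 1.0]]
[[-9.01821149e-01  4.32108638e-01 -8.60618332e-04]
 [ 4.32109465e-01  9.01820037e-01 -1.42513431e-03]
 [ 1.60310011e-04 -1.65709759e-03 -9.99998614e-01]] [258.98889637 540.69485277 236.69759689] 0.1
```

View pics/top0.png

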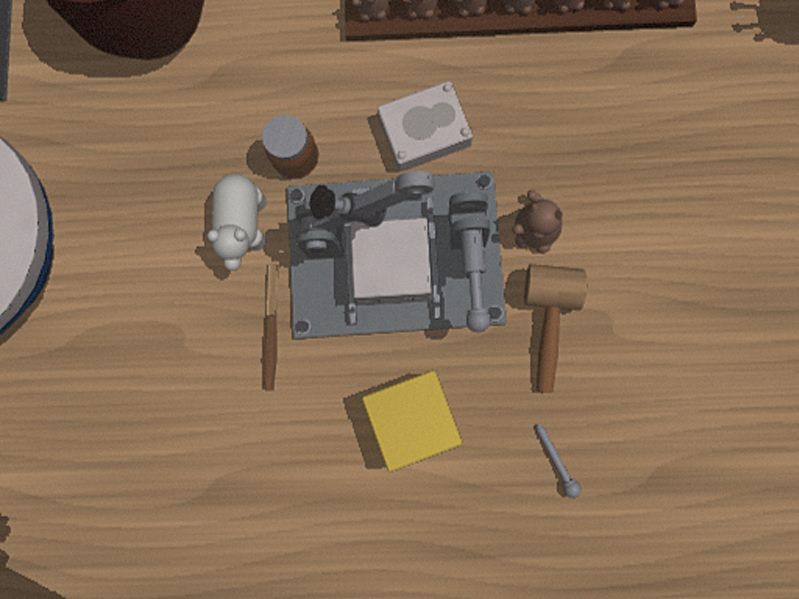

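View pics/side0.png

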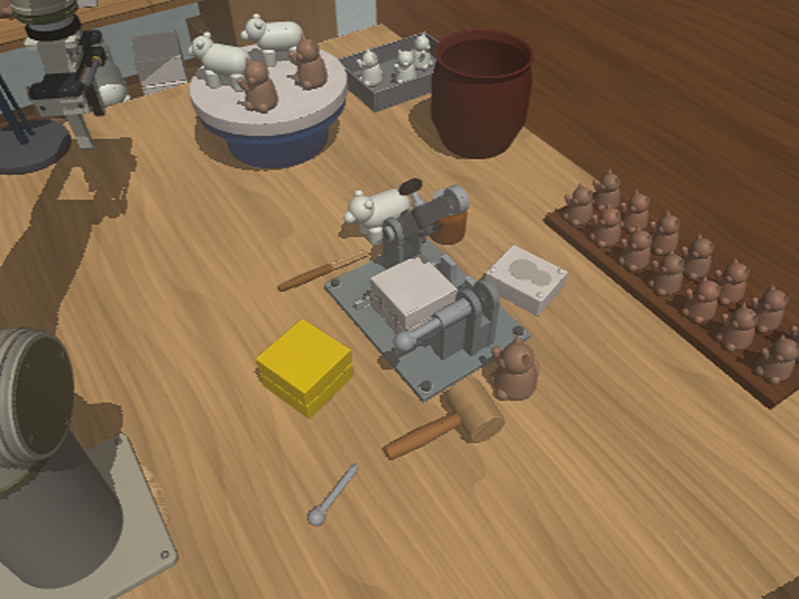

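The top view shows the clamp at about (400,255), the white mould at (390,260), the yellow look-alike at (412,420), and two pins. The larger pin, in the sleeve, has its knob at (478,320). The small one lies on the table at (572,490). I'll take the white mould and the sleeve pin, and confirm both in enlarged crops.

```bash
python3 - <<'E'
from h import *
import pickle
t=pickle.load(open("top0.pkl","rb"));s=pickle.load(open("side0.pkl","rb"))
save(t,"topc.png",(175,100,335,225),5)
save(s,"sidec.png",(200,110,350,260),4)
f=t["frame"].astype(int)
hsv=cv2.cvtColor(t["frame"],cv2.COLOR_RGB2HSV)
# mould: bright, low saturation, around (250,166)
m=((hsv[...,2]>165)&(hsv[...,1]<50)).astype(np.uint8)
n,l,st,ce=cv2.connectedComponentsWithStats(m)
k=l[166,250];print("mould",st[k],ce[k])
cs,_=cv2.findContours((l==k).astype(np.uint8),cv2.RETR_EXTERNAL,cv2.CHAIN_APPROX_NONE)
P=np.array([onz(t,*p[0],82)[:2] for p in cs[0]],np.float32)
print(cv2.minAreaRect(P))
# plate corners by rough pixels
for p in [(288,187),(495,173),(507,325),(293,338)]:print(onz(t,p[0]/1.5625,p[1]/1.5625,12).round(1))
E
```

```text
mould [ 226  140   50   50 2163] [250.94914471 165.59038373]
((580.9679565429688, 67.77318572998047), (95.85514068603516, 96.9129638671875), 1.6133896112442017)
[700.6 212.9  12. ]
[709.4 -76.5  12. ]
[496.4 -82.7  12. ]
[488.4 207.2  12. ]
```

View pics/topc.png

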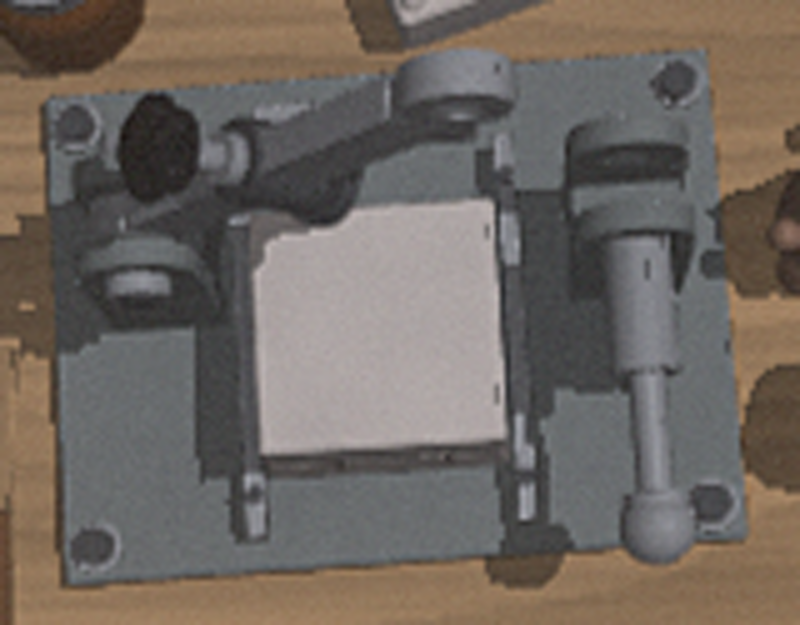

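View pics/sidec.png

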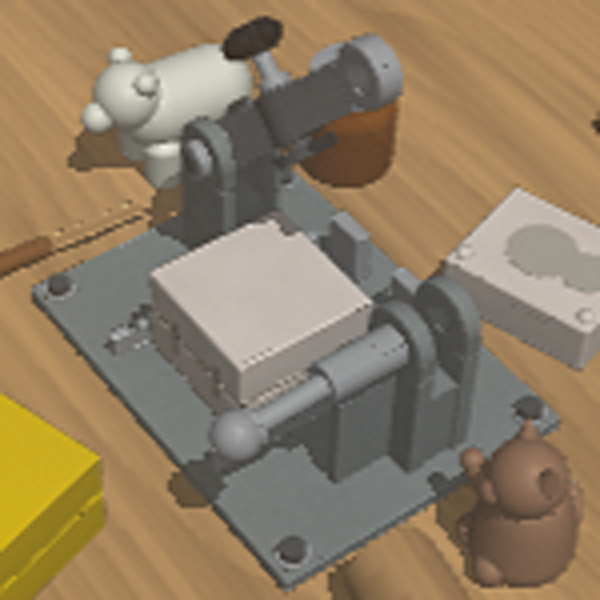

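The crops confirm the white mould with its near edge at crop (262,453) to (508,440), and the larger pin in the sleeve with its knob at (658,522) top and (238,435) side. The bar is raised with its eye at about (455,85) top and (372,68) side, and yaw is about 1.6°.

```bash
python3 - <<'E'
from h import *
import pickle
t=pickle.load(open("top0.pkl","rb"));s=pickle.load(open("side0.pkl","rb"))
T=lambda u,v:(u/5+175-.4,v/5+100-.4)
S=lambda u,v:(u/4+200-.4,v/4+110-.4)
y=np.radians(1.63);R=np.array([[np.cos(y),-np.sin(y),0],[np.sin(y),np.cos(y),0],[0,0,1]])
pr=lambda n,p:print(n,p.round(1),"clampaxes",(R.T@p).round(1))
k,e=tri(t,T(658,522),s,S(238,435));pr("knob %.1f"%e,k)
pr("sleeve end L",onz(t,*T(612,362),110));pr("sleeve end R",onz(t,*T(680,368),110))
pr("sleeve start L",onz(t,*T(608,240),110));pr("R",onz(t,*T(684,245),110))
pr("near ear L",onz(t,*T(575,232),110));pr("near ear R",onz(t,*T(692,228),110))
pr("mould nl",onz(t,*T(262,453),82));pr("mould nr",onz(t,*T(508,440),82))
pr("mould fr",onz(t,*T(497,200),82))
pr("s mould near corner",onz(s,*S(242,373),82));pr("s left corner",onz(s,*S(152,283),82));pr("s right",onz(s,*S(371,300),82))
for q in [(64,585),(745,540),(708,50),(46,100)]:pr("plate",onz(t,*T(*q),12))
for q in [(287,587),(560,420),(33,292)]:pr("plate s",onz(s,*S(*q),12))
e,er=tri(t,T(452,105),s,S(375,70));pr("eye %.1f"%er,e)
E
```

```text
knob 1.8 [493.5 -38.4 108.8] clampaxes [492.2 -52.4 108.8]
sleeve end L [557.  -23.7 110. ] clampaxes [556.1 -39.5 110. ]
sleeve end R [553.7 -49.8 110. ] clampaxes [552.1 -65.5 110. ]
sleeve start L [605.4 -24.1 110. ] clampaxes [604.5 -41.3 110. ]
R [602.3 -53.5 110. ] clampaxes [600.5 -70.6 110. ]
near ear L [609.1 -11.4 110. ] clampaxes [608.5 -28.7 110. ]
near ear R [609.  -56.9 110. ] clampaxes [607.1 -74.2 110. ]
mould nl [530.5 115.4  82. ] clampaxes [533.6 100.3  82. ]
mould nr [532.3  17.5  82. ] clampaxes [532.6   2.4  82. ]
mould fr [630.3  18.6  82. ] clampaxes [6.306e+02 6.000e-01 8.200e+01]
s mould near corner [531.9  17.4  82. ] clampaxes [532.2   2.3  82. ]
s left corner [525.8 109.1  82. ] clampaxes [528.7  94.1  82. ]
s right [630.2  23.3  82. ] clampaxes [630.6   5.4  82. ]
plate [487.8 207.5  12. ] clampaxes [493.5 193.5  12. ]
plate [497.3 -80.9  12. ] clampaxes [494.8 -95.   12. ]
plate [711.9 -75.4  12. ] clampaxes [709.5 -95.6  12. ]
plate [700.9 214.   12. ] clampaxes [706.7 194.   12. ]
plate s [497.2 -82.8  12. ] clampaxes [494.6 -96.9  12. ]
plate s [710.2 -73.7  12. ] clampaxes [707.8 -93.9  12. ]
plate s [487.4 204.4  12. ] clampaxes [493.  190.5  12. ]
eye 7.7 [621.1  30.8 259.2] clampaxes [621.7  13.1 259.2]
```

Emit:
servo_tool([
  [0.65,[0,0,0],-0.91],
  [0.65,[0,0,0],-0.91],
  [0.65,[0,0,0],-0.9],
  [0.65,[-0.11,-0.24,0],0],
  [0.65,[-0.11,-0.24,0],0],
  [0.65,[-0.11,-0.24,0],0],
  [0.65,[-0.11,-0.24,0],0],
  [0.65,[-0.11,-0.24,0],0],
  [0.65,[-0.11,-0.24,0],0],
  [0.65,[-0.11,-0.24,0],0],
  [0.65,[-0.11,-0.24,0],0],
], newtons=30)

```text
t: 1.48
tool_pos: [446.2, 160.5, 237.4]
tcp_rot: [[-1.0, -0.028, -0.0], [-0.028, 1.0, -0.0], [0.0, -0.0, -1.0]]
wrist_force: [0.8, 1.0, -0.0]
opening: 60.4
grip_force: 0.0
```

```bash
cat >> h.py <<'E'
Y=np.radians(1.63);R=np.array([[np.cos(Y),-np.sin(Y),0],[np.sin(Y),np.cos(Y),0],[0,0,1]])
O=np.array([628.,52,0])
def cl(p): return R.T@np.asarray(p)-O
def st():
    s=env.read_state();A=np.array(s["tcp_rot"])
    print("t",s["t"],"clamp",cl(s["tool_pos"]).round(1),"F",(R.T@s["wrist_force"]).round(1),"open",round(s["opening"],1),"grip",round(s["grip_force"],1),"yaw y",round(np.degrees(np.arctan2(A[1,1],A[0,1])),2))
    return s
def to(x,y,z):
    s=st();print("units",((R@np.array([x,y,z])+R@O-s["tool_pos"])@np.array(s["tcp_rot"])/200).round(3))
E
python3 -c "
from h import *
to(-125,-1.5,75)"
```

```text
t 1.475 clamp [-177.5   95.8  237.4] F [ 0.8  1.  -0. ] open 60.4 grip 0.0 yaw y 91.6
units [-0.263 -0.486  0.812]
```

Emit:
servo_tool([
  [0.65,[-0.13,-0.24,0],0],
  [0.65,[-0.13,-0.24,0],0],
  [0.65,[0,0,0.2],0],
  [0.65,[0,0,0.2],0],
  [0.65,[0,0,0.2],0],
  [0.65,[0,0,0.2],0],
  [0.65,[0,0,0],0],
  [0.65,[0,0,0],0],
])

```text
t: 2.48
tool_pos: [501.2, 67.7, 79.0]
tcp_rot: [[-1.0, -0.028, 0.001], [-0.028, 1.0, 0.0], [-0.001, 0.0, -1.0]]
wrist_force: [0.4, 0.8, 0.7]
opening: 60.7
grip_force: 0.0
```

```bash
python3 - <<'E'
from h import *
st();c=cam("side");save(c,"s1.png",(180,80,380,260),4)
E
```

```text
t 2.475 clamp [-125.     1.4   79. ] F [0.4 0.7 0.7] open 60.7 grip 0.0 yaw y 91.6
```

View pics/s1.png

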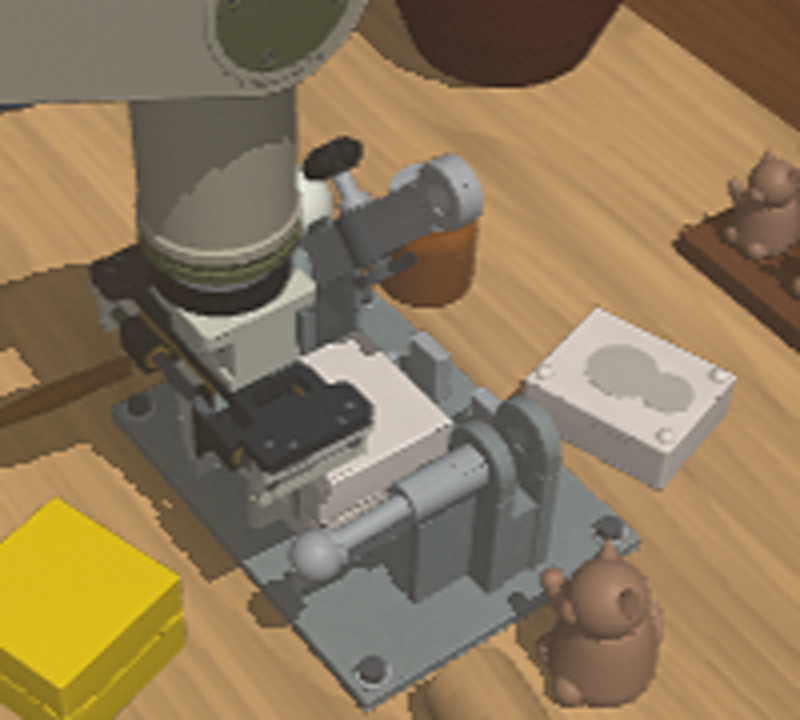

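The gripper is clear of the pin and ears, with the fingers behind the mould's near face, so I'll push.

Emit:
servo_tool([
  [0.65,[-0.04,-0.007,0],0],
  [0.65,[-0.04,-0.007,0],0],
  [0.65,[-0.03,0,0],0],
  [0.65,[-0.03,0,0],0],
  [0.65,[-0.03,0,0],0],
  [0.65,[-0.03,0,0],0],
  [0.65,[-0.03,0,0],0],
  [0.65,[-0.03,0,0],0],
  [0.65,[-0.02,0,0],0],
])

```text
t: 3.65
tool_pos: [555.8, 66.4, 77.5]
tcp_rot: [[-1.0, -0.028, -0.003], [-0.028, 1.0, -0.0], [0.003, 0.0, -1.0]]
wrist_force: [-8.1, 0.2, 6.0]
opening: 60.5
grip_force: 4.3
```

```bash
python3 -c "
from h import *
st()"
```

```text
t 3.65 clamp [-70.5  -1.4  77.5] F [-8.1  0.4  6. ] open 60.5 grip 4.3 yaw y 91.6
```

Emit:
servo_tool([
  [0.65,[-0.015,0,0],0],
  [0.65,[-0.015,0,0],0],
  [0.65,[-0.01,0,0],0],
  [0.65,[0,0,0],0],
])

```text
t: 4.15
tool_pos: [563.2, 66.6, 77.5]
tcp_rot: [[-1.0, -0.028, -0.004], [-0.028, 1.0, -0.0], [0.004, -0.0, -1.0]]
wrist_force: [-10.1, -1.3, 7.1]
opening: 60.3
grip_force: 5.0
```

Emit:
servo_tool([
  [0.65,[-0.01,0,0],0],
  [0.65,[-0.01,0,0],0],
  [0.65,[0,0,0],0],
])

```text
t: 4.53
tool_pos: [563.5, 66.6, 77.1]
tcp_rot: [[-1.0, -0.029, -0.013], [-0.029, 1.0, -0.001], [0.013, -0.0, -1.0]]
wrist_force: [-30.9, -3.2, 22.7]
opening: 60.3
grip_force: 15.4
```

Emit:
servo_tool([
  [0.65,[-0.01,0,0],0],
  [0.65,[0,0,0],0],
])

```text
t: 4.78
tool_pos: [563.6, 66.6, 77.1]
tcp_rot: [[-0.999, -0.029, -0.017], [-0.029, 1.0, -0.001], [0.017, -0.001, -1.0]]
wrist_force: [-40.9, -3.8, 32.3]
opening: 60.3
grip_force: 21.0
```

Emit:
servo_tool([
  [0.65,[0.04,0,0],0],
  [0.65,[0.2,0,0],0],
  [0.3,[0.2,0,-0.1],0],
  [0,[0.2,0,-0.25],0],
  [0,[0.2,0,-0.3],0],
  [0,[0.2,0,-0.3],0],
  [0,[0,0,-0.3],0],
])

```text
t: 5.65
tool_pos: [372.3, 61.4, 311.9]
tcp_rot: [[-1.0, -0.028, 0.0], [-0.028, 1.0, 0.0], [-0.0, 0.0, -1.0]]
wrist_force: [0.9, 0.1, 1.0]
opening: 14.9
grip_force: 0.0
```

```bash
python3 - <<'E'
from h import *
import pickle
st();c=cam("side");save(c,"s2.png",(200,100,350,220),5)
t=cam("top");save(t,"t2.png",(175,100,335,225),5)
pickle.dump((t,c),open("2.pkl","wb"))
E
```

```text
t 5.65 clamp [-254.1   -1.2  311.9] F [0.9 0.  1. ] open 14.9 grip 0.0 yaw y 91.61
```

View pics/s2.png

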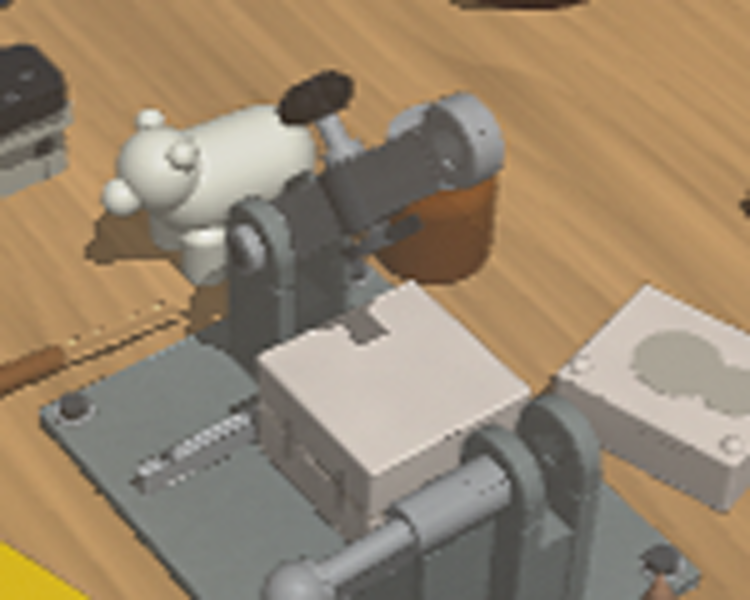

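View pics/t2.png

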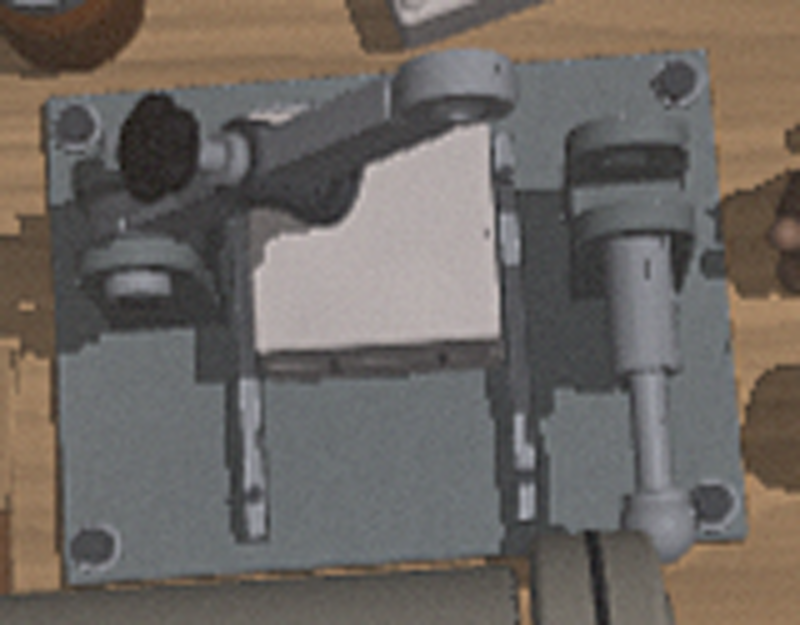

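The mould's near edge moved to crop (257,352)–(500,340). The eye spans about (393–518, 48–125) in the top crop and (388–503, 92–188) in the side crop.

```bash
python3 - <<'E'
from h import *
import pickle
t,s=pickle.load(open("2.pkl","rb"))
T=lambda u,v:(u/5+175-.4,v/5+100-.4)
S=lambda u,v:(u/5+200-.4,v/5+100-.4)
for q in [(257,352),(500,340),(489,125)]:print(cl(onz(t,*T(*q),82)).round(1))
for q in [(374,474),(259,358),(529,388),(414,282)]:print("s",cl(onz(s,*S(*q),82)).round(1))
p,e=tri(t,T(455,86),s,S(447,140));p=cl(p);print("eye",p.round(1),e,np.degrees(np.arcsin((p[2]-110)/195)))
for th in (.8,.9,1,1.05):
    y=90-195*np.cos(th);z=110+195*np.sin(th);P=R@(np.array([-2,y,z])+O)
    a=proj(t,P);b=proj(s,P);print(th,np.round((y,z)),((a+.4-[175,100])*5).round(),((b+.4-[200,100])*5).round())
E
```

```text
[-53.4  48.3  82. ]
[-54.8 -49.   82. ]
[ 34.  -50.1  82. ]
s [-52.4 -47.4  82. ]
s [-53.4  48.9  82. ]
s [ 44.6 -45.2  82. ]
s [44.2 48.9 82. ]
eye [ -7.1 -36.8 259.6] 7.64122760634915 50.08098704189344
0.8 [-46. 250.] [477.  89.] [477. 162.]
0.9 [-31. 263.] [433.  80.] [457. 120.]
1 [-15. 274.] [383.  73.] [436.  81.]
1.05 [ -7. 279.] [357.  70.] [425.  61.]
```

```bash
sed -i 's/O=np.array(\[628.,52,0\])/O=np.array([625.,52,0])/' h.py; python3 -c "
from h import *
to(0,14.5,275)"
```

```text
t 5.75 clamp [-246.6   -1.3  318.3] F [ 0.8 -1.   0.8] open 7.1 grip 0.0 yaw y 91.6
units [-1.23   0.08   0.233]
```

Emit:
servo_tool([
  [0,[-0.2,0.016,0],0],
  [0,[-0.25,0.016,0],0],
  [0,[-0.25,0.016,0],0],
  [0,[-0.25,0.016,0],0],
  [0,[-0.2,0.016,0],0],
  [0,[-0.08,0,0],0],
  [0,[0,0,0.1],0],
  [0,[0,0,0.1],0],
  [0,[0,0,0.03],0],
  [0,[0,0,0],0],
])

```text
t: 7.0
tool_pos: [618.8, 84.2, 263.7]
tcp_rot: [[-1.0, -0.028, -0.001], [-0.028, 1.0, -0.0], [0.001, -0.0, -1.0]]
wrist_force: [-0.7, -1.1, 0.6]
opening: 0.4
grip_force: 0.0
```

```bash
python3 -c "
from h import *
to(0,14.5,265)"
```

```text
t 7.0 clamp [ -4.   14.5 263.7] F [-0.7 -1.1  0.6] open 0.4 grip 0.0 yaw y 91.6
units [-0.02  -0.    -0.007]
```

Emit:
servo_tool([
  [0,[-0.02,0,0.01],0],
  [0,[0,-0.035,0.035],0],
  [0,[0,-0.035,0.03],0],
  [0,[0,0,0],0],
])

```text
t: 7.5
tool_pos: [624.0, 69.5, 248.9]
tcp_rot: [[-1.0, -0.027, -0.001], [-0.027, 1.0, -0.0], [0.001, -0.0, -1.0]]
wrist_force: [-0.5, -0.5, 0.2]
opening: 1.0
grip_force: 0.0
```

```bash
python3 -c "
from h import *
st()"
```

```text
t 7.5 clamp [  0.7  -0.3 248.9] F [-0.5 -0.5  0.2] open 1.0 grip 0.0 yaw y 91.55
```

Emit:
servo_tool([
  [0,[0,0,0.025],0],
  [0,[0,0,0.025],0],
  [0,[0,0,0],0],
])

```text
t: 7.88
tool_pos: [624.0, 70.5, 238.8]
tcp_rot: [[-1.0, -0.028, -0.001], [-0.028, 1.0, 0.0], [0.001, 0.0, -1.0]]
wrist_force: [-0.4, 0.4, 0.9]
opening: 0.4
grip_force: 0.4
```

Emit:
servo_tool([
  [0,[0,0,0.02],0],
  [0,[0,0,0.02],0],
  [0,[0,0,0],0],
])

```text
t: 8.25
tool_pos: [624.0, 70.4, 230.8]
tcp_rot: [[-1.0, -0.028, -0.001], [-0.028, 1.0, 0.0], [0.001, 0.0, -1.0]]
wrist_force: [1.6, 0.3, 0.9]
opening: 0.4
grip_force: 0.4
```

```bash
python3 - <<'E'
from h import *
st();s=cam("side");save(s,"s3.png",(200,60,350,180),5)
E
```

```text
t 8.25 clamp [  0.8   0.6 230.8] F [1.6 0.2 0.9] open 0.4 grip 0.4 yaw y 91.61
```

View pics/s3.png

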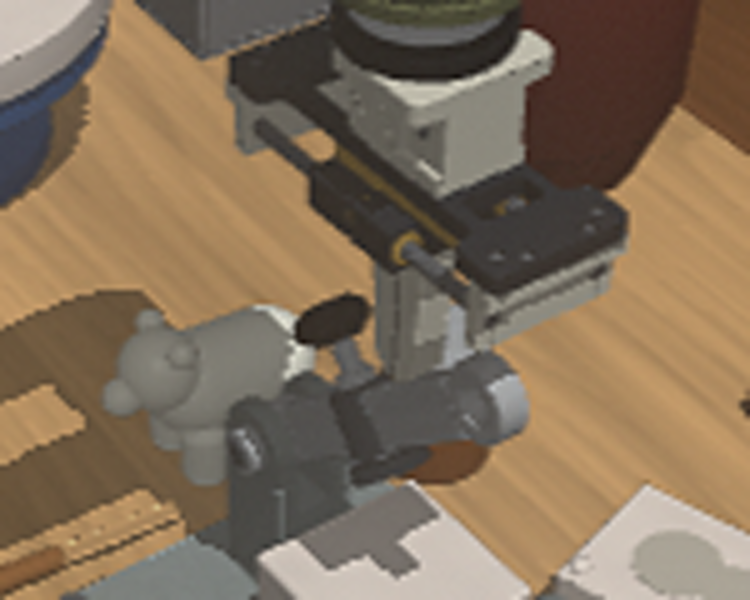

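The bar is already following the fingertips, with the eye now at about (470,398) and the angle near 0.66, so I'll carry on along the arc.

Emit:
servo_tool([
  [0,[0,-0.03,0.03],0],
  [0,[0,-0.03,0.03],0],
  [0,[0,-0.025,0.03],0],
  [0,[0,-0.025,0.03],0],
  [0,[0,-0.02,0.032],0],
  [0,[0,-0.02,0.032],0],
  [0,[0,-0.018,0.034],0],
  [0,[0,-0.018,0.034],0],
  [0,[0,0,0],0],
])

```text
t: 9.43
tool_pos: [624.8, 32.4, 180.1]
tcp_rot: [[-1.0, -0.027, -0.001], [-0.027, 1.0, -0.001], [0.001, -0.001, -1.0]]
wrist_force: [0.3, -0.5, -0.3]
opening: 0.5
grip_force: 0.0
```

```bash
python3 - <<'E'
from h import *
st();s=cam("side");save(s,"s4.png",(200,80,350,200),5)
E
```

```text
t 9.425 clamp [  0.5 -37.4 180.1] F [ 0.3 -0.5 -0.3] open 0.5 grip 0.0 yaw y 91.57
```

View pics/s4.png

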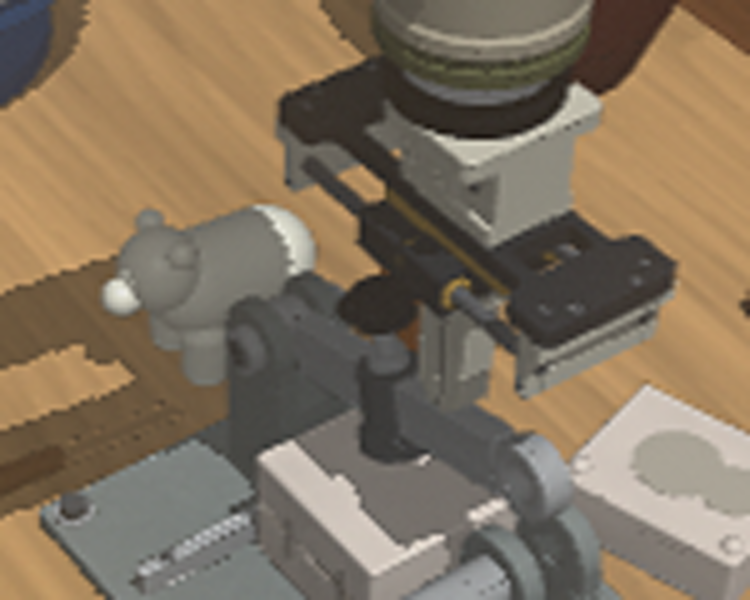

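The bar is nearly level, with the eye at (535,475) about to enter the yoke. I'll finish gently.

Emit:
servo_tool([
  [0,[0,-0.02,0.03],0],
  [0,[0,-0.02,0.03],0],
  [0,[0,-0.012,0.03],0],
  [0,[0,-0.005,0.03],0],
  [0,[0,0,0.03],0],
  [0,[0,0,0],0],
])

```text
t: 10.22
tool_pos: [624.9, 21.6, 150.0]
tcp_rot: [[-1.0, -0.028, -0.002], [-0.028, 1.0, -0.0], [0.002, -0.0, -1.0]]
wrist_force: [0.1, -0.4, 0.5]
opening: 0.6
grip_force: 0.0
```

Emit:
servo_tool([
  [0,[0,0,0.02],0],
  [0,[0,0,0],0],
])

```text
t: 10.48
tool_pos: [625.3, 21.9, 146.7]
tcp_rot: [[-1.0, -0.028, -0.0], [-0.028, 1.0, 0.0], [0.0, 0.0, -1.0]]
wrist_force: [0.7, -0.1, 0.8]
opening: 0.3
grip_force: 0.0
```

```bash
python3 -c "
from h import *
st()"
```

```text
t 10.475 clamp [  0.7 -47.9 146.7] F [ 0.7 -0.1  0.8] open 0.3 grip 0.0 yaw y 91.61
```

Emit:
servo_tool([
  [0,[0,0,0.01],0],
  [0,[0,0,0.01],0],
  [0,[0,0,0],0],
])

```text
t: 10.85
tool_pos: [625.5, 21.7, 144.3]
tcp_rot: [[-1.0, -0.028, 0.0], [-0.028, 1.0, -0.0], [-0.0, -0.0, -1.0]]
wrist_force: [-5.7, -0.5, 9.8]
opening: 0.5
grip_force: 4.7
```

Emit:
servo_tool([
  [0,[0,0,0.01],0],
  [0,[0,0,0],0],
])

```text
t: 11.1
tool_pos: [625.6, 21.7, 144.2]
tcp_rot: [[-1.0, -0.028, 0.001], [-0.028, 1.0, -0.0], [-0.001, -0.0, -1.0]]
wrist_force: [-12.5, -1.0, 20.7]
opening: 0.6
grip_force: 10.7
```

Emit:
servo_tool([
  [0,[0,0,-0.1],0],
  [0,[0,0,-0.25],0],
  [0,[0,0,-0.2],0],
  [0.3,[0.2,-0.08,0],0],
  [0.6,[0.24,-0.1,0],0],
  [0.6,[0.23,-0.1,0],0],
  [0.6,[0,0,0],0],
])

```text
t: 11.98
tool_pos: [490.9, -38.8, 251.1]
tcp_rot: [[-1.0, -0.026, -0.0], [-0.026, 1.0, -0.0], [0.0, -0.0, -1.0]]
wrist_force: [-0.2, -0.1, 0.3]
opening: 35.5
grip_force: 0.0
```

```bash
python3 - <<'E'
from h import *
to(-132.8,-104.5,110)
t=cam("top");s=cam("side")
save(s,"s5.png",(200,130,350,250),5)
import pickle;pickle.dump((t,s),open("5.pkl","wb"))
E
```

```text
t 11.975 clamp [-135.4 -104.7  251.1] F [-0.2 -0.1  0.3] open 35.5 grip 0.0 yaw y 91.5
units [-0.013  0.001  0.706]
```

View pics/s5.png

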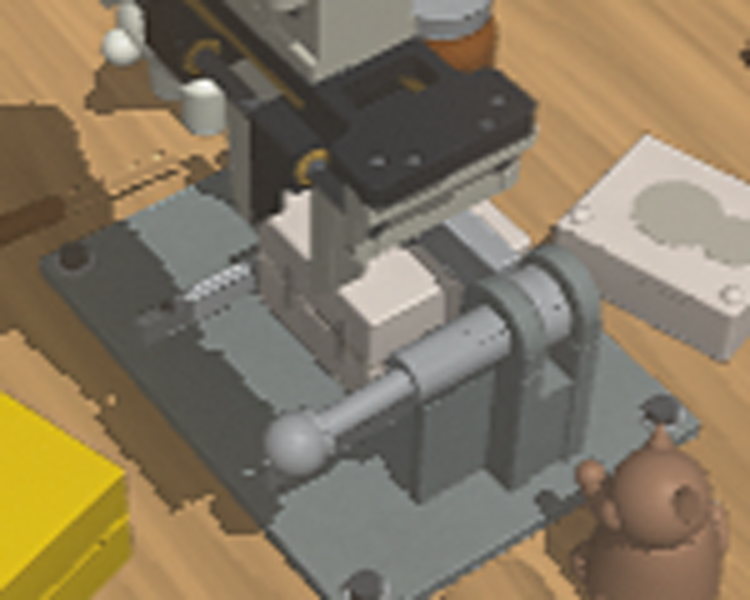

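The bar is level and its eye sits between the ears at about (540,300). The pin knob at (297,443) is free to grasp.

Emit:
servo_tool([
  [0.6,[-0.013,0,0],0],
  [0.6,[0,0,0.2],0],
  [0.6,[0,0,0.2],0],
  [0.6,[0,0,0.2],0],
  [0.6,[0,0,0.106],0],
  [0.6,[0,0,0],0],
  [0.25,[0,0,0],0],
  [0.25,[0,0,0],0],
  [0.25,[0,0,0],0],
  [0.25,[0,0,0],0],
  [0.25,[0,0,0],0],
  [0.25,[0,0,0],0],
], newtons=12)

```text
t: 13.58
tool_pos: [496.4, -38.0, 110.5]
tcp_rot: [[-1.0, -0.028, 0.002], [-0.028, 1.0, -0.0], [-0.002, -0.0, -1.0]]
wrist_force: [3.2, -0.3, 3.6]
opening: 29.2
grip_force: 12.0
```

```bash
python3 -c "
from h import *
to(-132.8,-104.5,110)"
```

```text
t 13.575 clamp [-129.9 -104.1  110.5] F [ 3.2 -0.4  3.6] open 29.2 grip 12.0 yaw y 91.6
units [ 0.015 -0.002  0.002]
```

Emit:
servo_tool([
  [0.25,[0,0,-0.01],0],
  [0.25,[0,0,0],0],
])

```text
t: 13.82
tool_pos: [495.1, -37.9, 111.4]
tcp_rot: [[-1.0, -0.028, -0.001], [-0.028, 1.0, 0.0], [0.001, 0.0, -1.0]]
wrist_force: [0.0, 0.3, -0.4]
opening: 29.0
grip_force: 12.0
```

Emit:
servo_tool([
  [0.25,[-0.015,0,0],0],
  [0.25,[-0.015,0,0],0],
  [0.25,[0,0,0],0],
])

```text
t: 14.2
tool_pos: [501.9, -37.7, 111.7]
tcp_rot: [[-1.0, -0.028, -0.0], [-0.028, 1.0, 0.0], [0.0, 0.0, -1.0]]
wrist_force: [0.1, -0.2, -1.5]
opening: 29.3
grip_force: 12.0
```

Emit:
servo_tool([
  [0.25,[-0.02,0,0],0],
  [0.25,[-0.02,0,0.002],0],
  [0.25,[0,0,0],0],
])

```text
t: 14.58
tool_pos: [510.2, -37.4, 111.7]
tcp_rot: [[-1.0, -0.028, 0.001], [-0.028, 1.0, 0.0], [-0.001, 0.0, -1.0]]
wrist_force: [-0.4, 1.3, 1.7]
opening: 29.1
grip_force: 12.0
```

Emit:
servo_tool([
  [0.25,[-0.02,0,0.002],0],
  [0.25,[-0.02,0,0],0],
  [0.25,[0,0,0],0],
])

```text
t: 14.95
tool_pos: [518.0, -37.1, 111.4]
tcp_rot: [[-1.0, -0.028, 0.0], [-0.028, 1.0, 0.0], [-0.0, 0.0, -1.0]]
wrist_force: [-2.5, 1.7, 4.6]
opening: 29.2
grip_force: 12.0
```

```bash
python3 -c "
from h import *
st()"
```

```text
t 14.95 clamp [-108.3 -103.8  111.4] F [-2.4  1.8  4.6] open 29.2 grip 12.0 yaw y 91.61
```

Emit:
servo_tool([
  [0.25,[0,0.003,-0.006],0],
  [0.25,[-0.02,0,0],0],
  [0.25,[-0.01,0,0],0],
  [0.25,[0,0,0],0],
])

```text
t: 15.45
tool_pos: [524.0, -36.6, 112.2]
tcp_rot: [[-1.0, -0.028, 0.0], [-0.028, 1.0, -0.0], [-0.0, -0.0, -1.0]]
wrist_force: [1.7, -0.2, 0.4]
opening: 29.3
grip_force: 12.0
```

Emit:
servo_tool([
  [0.25,[-0.02,0,0],0],
  [0.25,[-0.01,0,0],0],
  [0.25,[0,0,0],0],
])

```text
t: 15.82
tool_pos: [530.0, -36.4, 112.3]
tcp_rot: [[-1.0, -0.028, 0.0], [-0.028, 1.0, -0.0], [-0.0, -0.0, -1.0]]
wrist_force: [1.3, 0.6, -0.2]
opening: 29.2
grip_force: 12.0
```

```bash
python3 -c "
from h import *
st()"
```

```text
t 15.825 clamp [ -96.2 -103.4  112.3] F [ 1.4  0.5 -0.2] open 29.2 grip 12.0 yaw y 91.6
```

Emit:
servo_tool([
  [0.25,[-0.015,0,0],0],
  [0.25,[-0.015,0,0],0],
  [0.25,[0,0,0],0],
])

```text
t: 16.2
tool_pos: [536.1, -36.1, 112.4]
tcp_rot: [[-1.0, -0.028, 0.001], [-0.028, 1.0, 0.0], [-0.001, 0.0, -1.0]]
wrist_force: [0.1, 0.3, 1.0]
opening: 29.3
grip_force: 12.0
```

Emit:
servo_tool([
  [0.25,[-0.012,0,0],0],
  [0.25,[-0.01,0,0],0],
  [0.25,[0,0,0],0],
])

```text
t: 16.58
tool_pos: [540.4, -36.0, 112.4]
tcp_rot: [[-1.0, -0.028, 0.001], [-0.028, 1.0, 0.0], [-0.001, 0.0, -1.0]]
wrist_force: [-0.1, 0.7, 1.9]
opening: 29.3
grip_force: 12.0
```

Emit:
servo_tool([
  [0.25,[-0.01,0,0],0],
  [0.25,[-0.01,0,0],0],
  [0.25,[0,0,0],0],
])

```text
t: 16.95
tool_pos: [543.7, -35.9, 112.1]
tcp_rot: [[-1.0, -0.028, -0.001], [-0.028, 1.0, 0.0], [0.001, 0.0, -1.0]]
wrist_force: [-5.5, 1.8, 5.4]
opening: 29.1
grip_force: 12.0
```

Emit:
servo_tool([
  [0.25,[0,0.002,-0.003],0],
  [0.25,[-0.008,0,0],0],
  [0.25,[0,0,0],0],
], newtons=25)

```text
t: 17.32
tool_pos: [543.9, -35.7, 112.3]
tcp_rot: [[-1.0, -0.028, -0.004], [-0.028, 1.0, -0.0], [0.004, -0.0, -1.0]]
wrist_force: [-11.8, -0.4, 8.0]
opening: 28.6
grip_force: 25.0
```

Emit:
servo_tool([
  [0.25,[-0.01,0,0],0],
  [0.25,[0,0,0],0],
])

```text
t: 17.58
tool_pos: [545.7, -35.5, 112.0]
tcp_rot: [[-1.0, -0.028, -0.005], [-0.028, 1.0, 0.0], [0.005, 0.0, -1.0]]
wrist_force: [-9.9, 0.7, 6.3]
opening: 28.4
grip_force: 25.0
```

```bash
python3 - <<'E'
from h import *
st()
t=cam("top")
h=t["frame"]
for p in [(-107,-105,110),(-90,-105,110),(-75,-105,110)]: print(p,proj(t,R@(np.array(p)+O)).round(1))
E
```

```text
t 17.575 clamp [ -80.6 -103.   112. ] F [-9.9  1.   6.3] open 28.4 grip 25.0 yaw y 91.6
(-107, -105, 110) [305.4 191. ]
(-90, -105, 110) [304.8 182.3]
(-75, -105, 110) [304.2 174.7]
```

The pin has stopped after about 49 mm of travel. I'll release, retreat and check its seat with a push from behind.

Emit:
servo_tool([
  [0.6,[0,0,0],0],
  [0.6,[0,0,0],0],
  [0.6,[0,0,0],0],
  [0.6,[0,0,0],0],
  [0.6,[0.1,0,0],0],
  [0.6,[0.2,0,0],0],
  [0,[0.1,-0.008,0],0],
  [0,[0,0,0],0],
  [0,[0,0,0],0],
  [0,[0,0,0],0],
  [0,[0,0,0],0],
])

```text
t: 19.0
tool_pos: [468.2, -39.3, 112.8]
tcp_rot: [[-1.0, -0.028, -0.0], [-0.028, 1.0, -0.0], [0.0, -0.0, -1.0]]
wrist_force: [-0.4, 0.9, 0.4]
opening: 10.6
grip_force: 0.0
```

```bash
python3 - <<'E'
from h import *
to(-115,-104.5,110)
import pickle
s=cam("side");s0=pickle.load(open("side0.pkl","rb"));t0=pickle.load(open("top0.pkl","rb"))
# knob in side view: brightness-based circle near predicted
for nm,c,xs in (("start",s0,-133),("now",s,-85)):
    p=proj(c,R@(np.array([xs,-104.5,110])+O));g=cv2.cvtColor(c["frame"],cv2.COLOR_RGB2GRAY)
    u,v=int(p[0])-25,int(p[1])-25
    cr=cv2.resize(g[v:v+50,u:u+50],None,fx=4,fy=4,interpolation=cv2.INTER_CUBIC)
    H=cv2.HoughCircles(cr,cv2.HOUGH_GRADIENT,1,20,param1=80,param2=14,minRadius=22,maxRadius=36)
    print(nm,p.round(1)); 
    for q in (H[0][:4] if H is not None else []):
        uv=(q[0]/4+u-.4,q[1]/4+v-.4);print(np.round(uv,1),q[2]/4,cl(onz(c,*uv,110)).round(1))
E
```

```text
t 19.0 clamp [-158.1 -104.6  112.8] F [-0.4  0.9  0.4] open 10.6 grip 0.0 yaw y 91.61
units [-0.216  0.     0.014]
start [259.5 218. ]
[259.2 218. ] 6.075 [-133.4 -104.2  110. ]
[249.5 230.2] 6.025 [-169.9 -119.9  110. ]
now [277.  208.4]
[292.2 198. ] 8.85 [-37.9 -99.4 110. ]
```

Emit:
servo_tool([
  [0,[-0.06,0,0.012],0],
  [0,[-0.08,0,0],0],
  [0,[-0.06,0,0],0],
  [0,[-0.01,0,0],0],
  [0,[0,0,0],0],
])

```text
t: 19.68
tool_pos: [509.6, -38.1, 110.2]
tcp_rot: [[-1.0, -0.028, -0.001], [-0.028, 1.0, 0.0], [0.001, 0.0, -1.0]]
wrist_force: [0.5, 0.4, 0.2]
opening: 0.4
grip_force: 0.0
```

Emit:
servo_tool([
  [0,[-0.02,0,0],0],
  [0,[0,0,0],0],
])

```text
t: 19.92
tool_pos: [513.8, -38.0, 110.6]
tcp_rot: [[-1.0, -0.028, 0.0], [-0.028, 1.0, -0.0], [-0.0, -0.0, -1.0]]
wrist_force: [0.3, -0.6, 0.9]
opening: 0.5
grip_force: 0.0
```

Emit:
servo_tool([
  [0,[-0.015,0,0],0],
  [0,[0,0,0],0],
])

```text
t: 20.18
tool_pos: [514.8, -37.8, 109.7]
tcp_rot: [[-1.0, -0.028, -0.005], [-0.028, 1.0, 0.0], [0.005, 0.0, -1.0]]
wrist_force: [-8.6, -0.5, 3.2]
opening: 0.8
grip_force: 4.3
```

Emit:
servo_tool([
  [0,[-0.01,0,0],0],
  [0,[0,0,0],0],
])

```text
t: 20.42
tool_pos: [515.0, -37.7, 109.1]
tcp_rot: [[-1.0, -0.028, -0.009], [-0.028, 1.0, 0.0], [0.009, 0.001, -1.0]]
wrist_force: [-17.1, -0.5, 7.5]
opening: 0.5
grip_force: 8.2
```

Emit:
servo_tool([
  [0,[-0.01,0,0],0],
  [0,[0,0,0],0],
])

```text
t: 20.68
tool_pos: [515.2, -37.5, 108.4]
tcp_rot: [[-1.0, -0.028, -0.013], [-0.028, 1.0, 0.001], [0.013, 0.001, -1.0]]
wrist_force: [-24.2, 0.2, 9.5]
opening: 0.3
grip_force: 12.2
```

The stop positions of mould and pin agree to within 2 mm of the stated home geometry, so both are home. I'll retreat and make a last numeric check.

Emit:
servo_tool([
  [0,[0.05,0,0],0],
  [0,[0.2,0,0],0],
  [0,[0.2,0,-0.2],0],
  [0,[0.2,0,-0.3],0],
  [0,[0.1,0.2,-0.3],0],
  [0,[0,0.3,0],0],
  [0,[0,0.3,0],0],
  [0,[0,0,0],0],
])

```text
t: 21.68
tool_pos: [374.5, 115.5, 253.1]
tcp_rot: [[-0.999, -0.035, 0.002], [-0.035, 0.999, 0.001], [-0.002, 0.001, -1.0]]
wrist_force: [0.4, -0.1, 0.1]
opening: 0.5
grip_force: 0.0
```

```bash
python3 - <<'E'
from h import *
import pickle
st()
s=cam("side");s0=pickle.load(open("side0.pkl","rb"))
for nm,c,xs in (("start",s0,-133),("now",s,-85)):
    p=proj(c,R@(np.array([xs,-104.5,110])+O));g=cv2.cvtColor(c["frame"],cv2.COLOR_RGB2GRAY)
    u,v=int(p[0])-20,int(p[1])-20
    cr=cv2.resize(g[v:v+40,u:u+40],None,fx=4,fy=4,interpolation=cv2.INTER_CUBIC)
    H=cv2.HoughCircles(cr,cv2.HOUGH_GRADIENT,1,20,param1=80,param2=12,minRadius=22,maxRadius=36)
    for q in (H[0][:3] if H is not None else []):
        uv=(q[0]/4+u-.4,q[1]/4+v-.4);print(nm,np.round(uv,1),q[2]/4,cl(onz(c,*uv,110)).round(1))
# what else changed (bystanders)
d=cv2.absdiff(s["frame"],s0["frame"]).max(2)>50
n,l,stt,ce=cv2.connectedComponentsWithStats(d.astype(np.uint8))
print([ (x.tolist()) for x in stt[1:] if x[4]>25])
E
```

```text
t 21.675 clamp [-247.4   52.8  253.1] F [ 0.4 -0.1  0.1] open 0.5 grip 0.0 yaw y 92.01
start [258.7 216. ] 8.025 [-131.1  -99.   110. ]
start [263.  203.7] 7.725 [-102.9  -75.3  110. ]
now [276.  207.7] 6.3 [ -85.8 -101.6  110. ]
[[0, 0, 54, 29, 570], [126, 0, 19, 14, 126], [154, 9, 17, 20, 163], [120, 12, 47, 33, 559], [18, 19, 51, 56, 930], [124, 45, 53, 30, 630], [0, 48, 10, 18, 52], [38, 61, 16, 5, 32], [40, 67, 17, 7, 57], [0, 66, 203, 166, 13521], [255, 114, 22, 33, 279], [278, 121, 17, 13, 140], [254, 139, 18, 16, 100], [273, 151, 33, 29, 138], [238, 156, 8, 7, 30], [263, 159, 30, 29, 210], [281, 164, 12, 14, 32], [238, 171, 36, 32, 493], [302, 183, 12, 15, 85], [233, 185, 12, 6, 28], [258, 210, 14, 12, 42], [0, 216, 8, 16, 42], [5, 220, 12, 41, 71], [16, 224, 11, 26, 62], [247, 225, 14, 9, 44], [242, 228, 10, 9, 52], [37, 234, 11, 17, 130], [56, 258, 23, 38, 454], [10, 260, 24, 30, 115], [0, 265, 15, 23, 122]]
```

```bash
python3 -c "
from cell import env
print(env.hand_in())"
```

```text
the job is handed in; nothing more can be done
None
```

The job is handed in (no verdict came back): the mould was pushed to a hard stop at home, the bar pressed level with its eye in the yoke, and the pin pushed to a hard stop at its seat, with the arm clear. Nothing around the clamp appeared to move.

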